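# Empty the tray of used sample tubes into the discard bin

### The arm

A 7-joint arm with a two-finger parallel gripper is mounted at the origin on the work surface. World frame = base frame: x ahead of the robot, y to its left, z up, the work surface at z = 0. Lengths are in m, angles in rad, forces in N, time in s.
With the tool pointing down it reaches from about 0.4 to 0.85 m from the base axis. Payload 10.4 kg.
Tool frame: the origin (TCP) lies at the very end of the fingers, on their centre line; the grasp point (between the pads) lies 19 mm behind it (manip.grip_point_offset is the distance from the TCP to the grasp point, in m); z points along the fingers, y is the line along which they close (so a half turn about z gives the same grasp; the last joint's range is limited). The gripper opens to 85 mm and grips with 20 to 120 N. Pads are 22 mm wide; open, the fingers measure 114 mm over their backs; the gripper's body (76 mm by 85 mm) begins 54 mm behind the grasp point. The pads swing forward as they close: fully open they stand 13 mm farther back than shut.
Start: joints at [1.226, 0.332, -0.065, 1.46, 0.022, 1.35, -0.088], TCP at [0.198, -0.593, 0.231] pointing down, gripper open.
Joint ranges: [-2.6, 2.6], [-0.5, 2.12], [-1.47, 1.34], [0.16, 2.42], [-1.27, 4.41], [0.06, 2.06], [-2.6, 2.6]. Speed limits (rad/s): [2.22, 2.22, 2.79, 2.79, 3.14, 3.14, 3.14].

### API

Orientations are given as a unit quaternion [x, y, z, w].
In Python, from workcell import manip gives the robot as it stands. The module is installed in compiled form; this text tells all that it offers.
- The arm moves only by the tool step_arm, never from a script. Its argument "moves" is a list of rows, each a list of 7 numbers: the closure, from 0 (fully open) to 1 (shut), then the shift along the world's x, y, z in mm, then the turn, a rotation vector about the world's x, y, z in rad. In form: [[grip, tx, ty, tz, ax, ay, az], ...]. A call has 1 to 10 rows; each row is the pose to reach, as a shift and turn from the pose commanded when the call began; what a row does not reach only later rows make up. A row lasts 1/10 s, in which the tool goes at most 50 mm and 8.59 degrees, less where a joint would pass 70% of its speed; a pose out of reach is approached as far as the arm can. A call with a gripper value outside its range is refused whole. The fingers move at their own pace and stop on an object; "grip_force" is the grip in N (left out, the last holds). Time passes only in rows, so rows that repeat a pose let the fingers close. It gives the time, the measured TCP pose, the force, the opening and the grip force at its end, in the units of the state.
- manip.get_obs(): the state, without advancing time (a new reading comes with each control period).
- manip.camera(name): name is "scene" or "top" or "wrist"; returns a dict with "image" (420x560x3 uint8, blue, green, red), "K" (3x3 intrinsics, pixels), "rvec" (rotation vector, rad) and "tvec" (3), from world to camera coordinates, as OpenCV has them; the wrist camera has in their place "mount" (4x4, takes a point from camera to tool coordinates, whose origin is the TCP and whose axes are the flange's). Camera axes: x right, y down, z forward; pixel columns grow to the right and rows downward; lengths in m; the calibration is good to about 2 mm. A picture is of the moment at which its call begins: read the wrist's pose just before it. There is no depth.
- manip.hand_in(): hands the job in; it is judged then, once.
The state is a dict: "clock": time; "joint_pos": joint angles; "joint_velocities": joint speeds; "tau": joint torques, N m; "position": TCP position; "ee_rot": TCP orientation; "ft_force": force on the tool from outside, world axes, zero at the start; "torque": the same for the moment, N m; "grip_width": opening from 0.0 (shut) to 1.0 (fully open); "grasp_force": force on a finger pad.
Only numpy, scipy, OpenCV 4.12 (cv2) and the standard library are available. Lean on these libraries where they do the work, as an engineer would, in place of code of your own. Each camera call takes 0.05 s, during which the arm holds its last target. There are 200 camera calls.

### The job

Slide the discard bin's cover fully open, pick up the steel tray by its bridge handle and tip it over the open mouth so that all five used tubes land in the bin. Then put the empty tray back on its mat, wholly on it, lined up with it and let go of it, and only then slide the cover fully shut. Leave the other things on the bench where they are.

Things in the scene. Friction and masses are not known exactly. Their poses are not given: they have to be found in the camera images.
- bin: Discard bin, fixed to the bench: a white plastic casing 310 mm (its x) by 220 mm (its y), 120 mm tall, hollow, walls 5 mm. Origin: centre of its underside; z up; its x points away from the robot (within 0.2 rad). The half at -x is an open mouth 150 x 210 mm; the half at +x is decked over.
- mouth (a point): Centre of the bin's mouth, at the height of the casing's top (120 mm above the bench); axes as the bin.
- cover (a joint): Sliding aluminium cover (4 mm thick, 154 x 214 mm) on top of the bin, m: 0 = shut over the mouth, 0.15 = fully open, slid along the bin's +x onto the deck. Stiff to about 2 N; stays where it is left. It may start a little ajar.
- cover_grip (a point): Centre of the cover's upright black grip tab, standing at the middle of the cover: 12 mm thick along the bin's x, 60 mm along the bin's y, top 17 mm above this point (which lies 146 mm above the bench). Axes as the bin.
- mat: Black rubber mat, fixed, 160 mm (its x) by 220 mm (its y), 3 mm thick. Origin: centre of its underside.
- tray: Steel carrying tray, loose, about 0.28 kg: 108 mm wide (its x) by 164 mm long (its y), floor 4 mm thick, side walls 32 mm tall along the long sides. Both ends (+y and -y) are pouring lips: the floor's last 27 mm rises at 30 degrees to a lip 18 mm high at 82 mm from the centre. Origin: centre of its underside; z up. It stands lengthwise on the mat.
- tray_handle (a point): Grip point of the tray's bridge handle, 85 mm above the tray's underside over its centre: a flat bar 14 mm thick along the tray's y, 24 mm tall, 108 mm long along the tray's x, carried by a post at each side wall. Free space below the bar: 69 mm down to the tray's floor. Axes as the tray.
- tube0: Used capped sample tube lying in the tray, a cylinder 16 mm diameter, 73 mm long, 14 g. Origin: its middle, on its axis; its x runs along the tube towards the cap. It can roll.
- tube1: Used capped sample tube lying in the tray, a cylinder 16 mm diameter, 73 mm long, 14 g. Origin: its middle, on its axis; its x runs along the tube towards the cap. It can roll.
- tube2: Used capped sample tube lying in the tray, a cylinder 16 mm diameter, 73 mm long, 14 g. Origin: its middle, on its axis; its x runs along the tube towards the cap. It can roll.
- tube3: Used capped sample tube lying in the tray, a cylinder 16 mm diameter, 73 mm long, 14 g. Origin: its middle, on its axis; its x runs along the tube towards the cap. It can roll.
- tube4: Used capped sample tube lying in the tray, a cylinder 16 mm diameter, 73 mm long, 14 g. Origin: its middle, on its axis; its x runs along the tube towards the cap. It can roll.
- jar: Bystander, loose: small white lidded jar, 40 mm diameter, 50 mm tall. Origin: centre of its underside.
- timer: Bystander, loose: white bench timer, 60 x 70 x 19 mm, lying flat. Origin: centre of its underside.
- marker: Bystander, loose: black marker pen, 130 x 14 x 14 mm, lying flat. Origin: centre of its underside.

How it is judged:
By the outcome, as a careful person would: the job done as asked, in the order asked, and still so for the second after the job is handed in, with the robot touching nothing.
It also fails if it takes over 72 s, if anything falls off the work surface, if the arm or the gripper's body presses on something with over 40 N, if the wrist force passes 120 N, or if a joint passes its speed limit or range.

## Working session

There is one attempt and no reset: what is moved stays moved. The work goes in short steps, Python scripts to look and compute and a tool call to move; the robot and the scene stay as the last step left them, time stands still between calls to the robot, and variables do not carry over. Pictures are saved under pics/ and viewed, at most 10 in all, crops included, and the job is handed in when it is done.

Besides the shell and the picture viewer there is one more tool, called in YAML: its name, and indented under it one key for each argument. step_arm: Moves the arm, as the interface text tells. Its arguments: {"type":"object","properties":{"moves":{"type":"array","items":{"type":"array","items":{"type":"number"}}},"grip_force":{"type":"number"}},"required":["moves"]}

```bash
mkdir -p pics; python3 - <<'E'
from workcell import manip
import cv2,pickle
o=manip.get_obs();print({k:(v if not hasattr(v,'round') else v) for k,v in o.items()}, manip.grip_point_offset)
d={}
for n in("scene","top"):
    c=manip.camera(n);d[n]=c;cv2.imwrite(f"pics/{n}0.png",c["image"]);print(n,c["K"],c["rvec"],c["tvec"])
pickle.dump(d,open("cams.pkl","wb"))
E
```

```text
{'clock': 0.0, 'joint_pos': array([ 1.22638869,  0.33287985, -0.06469618,  1.46092644,  0.02162153,
        1.34991823, -0.0884884 ]), 'joint_velocities': array([-0.00033767,  0.00059769, -0.00153319, -0.00116974, -0.00141405,
       -0.00076362,  0.00040481]), 'tau': array([-1.35674276e-03, -6.25447440e+01,  4.81367391e-02, -3.91603267e+01,
        1.60418241e-02,  1.00167838e-02,  2.53716536e-05]), 'position': array([ 0.19754326, -0.59256479,  0.23051805]), 'ee_rot': array([ 9.87079955e-01,  1.60226860e-01, -1.58711435e-04, -7.00078500e-04]), 'ft_force': array([-0.42555365, -0.16505621,  0.06390982]), 'torque': array([ 0.02905781,  0.01752191, -0.00906777]), 'grasp_force': 0.0, 'grip_width': 0.9999696606201931} 0.0187
scene [[420.35411588   0.         278.33028584]
 [  0.         420.35411588 204.01493255]
 [  0.           0.           1.        ]] [ 2.52501184  0.73866143 -0.2009514 ] [-0.48147715 -0.20234051  1.05439069]
top [[506.26778957   0.         284.8071789 ]
 [  0.         506.26778957 208.59058325]
 [  0.           0.           1.        ]] [ 2.18637936 -2.23699468  0.09406308] [0.00894621 0.57479901 1.12162877]
```

View pics/scene0.png

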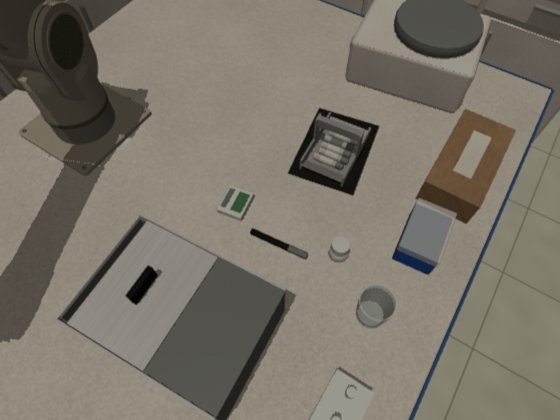

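View pics/top0.png

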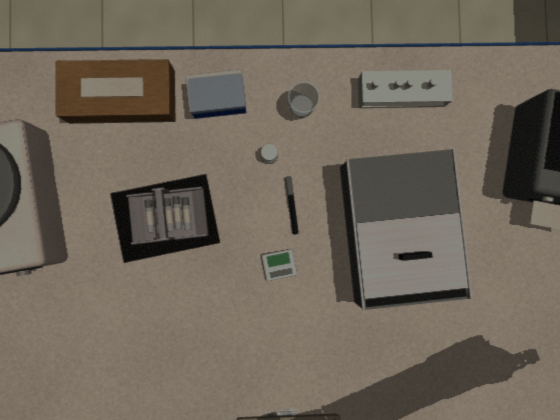

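The top view shows the bin at (408,230), with its cover ajar at the near edge and the grip at (415,256). The mat and tray are at (165,217), and the handle bar runs along image column 158. Next I'll enlarge these areas to get accurate pixels.

```bash
cat > h.py <<'E'
import pickle,cv2,numpy as np
from scipy.spatial.transform import Rotation as R
D=pickle.load(open("cams.pkl","rb"))
def ray(n,p,D=D):
    c=D[n];Rm=cv2.Rodrigues(np.float64(c["rvec"]))[0];t=np.float64(c["tvec"]).ravel()
    return -Rm.T@t, Rm.T@np.linalg.inv(c["K"])@np.array([p[0],p[1],1.])
def atz(n,p,z):
    o,d=ray(n,p);return o+d*(z-o[2])/d[2]
def tri(ps,pt):
    (a,d),(b,e)=ray("scene",ps),ray("top",pt)
    s=np.linalg.lstsq(np.c_[d,-e],b-a,rcond=None)[0]
    p,q=a+d*s[0],b+e*s[1];return (p+q)/2,np.linalg.norm(p-q)
def crop(img,x,y,w,h,k):
    c=cv2.resize(img[y:y+h,x:x+w],None,fx=k,fy=k,interpolation=cv2.INTER_CUBIC)
    c=cv2.convertScaleAbs(c,alpha=1.5,beta=15)
    for i in range(0,w,10):
        cv2.line(c,(i*k,0),(i*k,6 if (x+i)%50 else 14),(0,255,255),1)
        if (x+i)%20==0: cv2.putText(c,str(x+i),(i*k,24),0,.35,(0,255,255))
    for j in range(0,h,10):
        cv2.line(c,(0,j*k),(6 if (y+j)%50 else 14,j*k),(0,255,255),1)
        if (y+j)%20==0: cv2.putText(c,str(y+j),(8,j*k+4),0,.35,(0,255,255))
    return c
E
python3 - <<'E'
from h import *
t,s=D["top"]["image"],D["scene"]["image"]
m=np.zeros((600,800,3),np.uint8)
def put(c,x,y):
    h,w=min(c.shape[0],600-y),min(c.shape[1],800-x);m[y:y+h,x:x+w]=c[:h,:w]
put(crop(t,100,170,130,98,3),0,0)
put(crop(s,280,100,110,98,3),400,0)
put(crop(t,340,145,135,100+65,2),0,296)
put(crop(s,60,210,230,152,2),300,296)
cv2.imwrite("pics/m1.png",m)
E
```

```text
(no output)
```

View pics/m1.png

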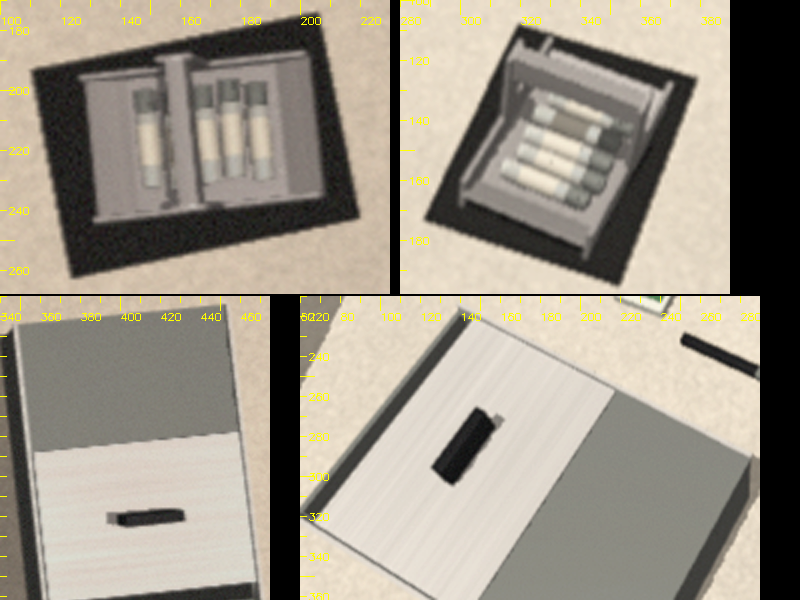

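Mosaic: mat corners in the top view are (111.3,193.3), (205.7,174), (219.3,242) and (124.3,262.3). In the scene view they are (320,108.3), (379,126), (354,195) and (288.7,172.7). The tab top is near (416,255) in the top view and about (142.5,284.5) in the scene view. The tubes lie across the tray.

```bash
python3 - <<'E'
from h import *
np.set_printoptions(precision=4,suppress=True)
mt=[(111.3,193.3),(205.7,174),(219.3,242),(124.3,262.3)]
ms=[(288.7,172.7)]*0+[(354,195),(288.7,172.7),(320,108.3),(379,126)]
for a in mt: print("mat top",atz("top",a,.003))
for a in [(320,108.3),(379,126),(354,195),(288.7,172.7)]: print("mat scene",atz("scene",a,.003))
for n,p in dict(farL=(348.5,159.5),farR=(453.5,149.5),nearR=(468,297),nearL=(364,306)).items(): print("bin",n,atz("top",p,.12))
for n,p in dict(mL=(356.5,223),mR=(459.5,213),cnL=(364,297),cnR=(466.5,288)).items(): print("cover",n,atz("top",p,.124))
for p in [(139.5,213),(60,318),(287,290),(217,256)]: print("bin scene",atz("scene",p,.12))
print("tab",tri((142.5,284.5),(416,255)), "tab ends top",atz("top",(399,256.5),.163),atz("top",(432,254),.163))
print("tab cover base",atz("scene",(142.5,284.5),.163))
# handle bar ends: scene (top edge) vs top
print("handle",tri((320+ (513-520)/3,100+41/3),(100+187/3,170+200/3)))
for e in[(156,62.7-43.7)]:pass
for z in(.1,): print(atz("top",(100+168/3,170+58/3),z),atz("top",(100+186/3,170+205/3),z))
for p in[(278,265),(269,153),(289,180),(294,232),(303,98)]:print("byst",atz("top",p,.01))
E
```

```text
mat top [0.6184 0.3843 0.003 ]
mat top [0.6578 0.1727 0.003 ]
mat top [0.5034 0.1446 0.003 ]
mat top [0.4633 0.3566 0.003 ]
mat scene [0.47   0.3563 0.003 ]
mat scene [0.6227 0.3843 0.003 ]
mat scene [0.6634 0.1721 0.003 ]
mat scene [0.5078 0.1445 0.003 ]
bin farL [ 0.6676 -0.1339  0.12  ]
bin farR [ 0.6843 -0.353   0.12  ]
bin nearR [ 0.3805 -0.3705  0.12  ]
bin nearL [ 0.3684 -0.1564  0.12  ]
cover mL [ 0.5367 -0.1457  0.124 ]
cover mR [ 0.5524 -0.3586  0.124 ]
cover cnL [ 0.387  -0.1562  0.124 ]
cover cnR [ 0.3993 -0.3666  0.124 ]
bin scene [ 0.3607 -0.1527  0.12  ]
bin scene [ 0.3842 -0.3711  0.12  ]
bin scene [ 0.6728 -0.1301  0.12  ]
bin scene [ 0.5354 -0.1442  0.12  ]
tab (array([ 0.4706, -0.2584,  0.1448]), np.float64(0.0022041625400833647)) tab ends top [ 0.4686 -0.2203  0.163 ] [ 0.4718 -0.2857  0.163 ]
tab cover base [ 0.48   -0.2597  0.163 ]
handle (array([0.5171, 0.2485, 0.1112]), np.float64(0.0029559355313231524))
[0.6161 0.2635 0.1   ] [0.515  0.2524 0.1   ]
byst [0.4489 0.0139 0.01  ]
byst [0.7019 0.0284 0.01  ]
byst [ 0.6396 -0.0154  0.01  ]
byst [ 0.5219 -0.0238  0.01  ]
byst [ 0.8268 -0.0519  0.01  ]
```

The mat and bin agree between the two views to about 5 mm. Bin yaw is about +0.07, and the tab is near (0.470,-0.257) with the cover about 20 mm ajar. I'll move above the tab with the fingers closing along the bin's x, then check with the wrist camera.

step_arm:
  moves:
    - [0,272,336,40,0,0,1.319]
    - [0,272,336,40,0,0,1.319]
    - [0,272,336,40,0,0,1.319]
    - [0,272,336,40,0,0,1.319]
    - [0,272,336,40,0,0,1.319]
    - [0,272,336,40,0,0,1.319]
    - [0,272,336,40,0,0,1.319]
    - [0,272,336,40,0,0,1.319]
    - [0,272,336,40,0,0,1.319]
    - [0,272,336,40,0,0,1.319]

```text
clock: 1.1
position: [0.4728, -0.2516, 0.2717]
ee_rot: [0.677, 0.736, 0.001, 0.0]
ft_force: [-0.4, -0.9, -0.5]
grip_width: 0.998
grasp_force: 0.0
```

step_arm:
  moves:
    - [0,0,0,0,0,0,0]
    - [0,0,0,0,0,0,0]
    - [0,0,0,0,0,0,0]

```text
clock: 1.4
position: [0.4688, -0.2582, 0.2711]
ee_rot: [0.683, 0.73, -0.0, -0.0]
ft_force: [0.3, 0.5, -0.5]
grip_width: 1.0
grasp_force: 0.0
```

```bash
cat >> h.py <<'E'
def wshot(name):
    from workcell import manip
    o=manip.get_obs();c=manip.camera("wrist");cv2.imwrite(f"pics/{name}.png",c["image"])
    pickle.dump((o,c),open(f"{name}.pkl","wb"));return o
def wz(name,p,z=None):
    o,c=pickle.load(open(f"{name}.pkl","rb"))
    Rt=R.from_quat(o["ee_rot"]).as_matrix();M=np.array(c["mount"])
    og=Rt@M[:3,3]+o["position"];d=Rt@M[:3,:3]@np.linalg.inv(c["K"])@np.array([p[0],p[1],1.])
    return (og,d) if z is None else og+d*(z-og[2])/d[2]
E
python3 - <<'E'
from h import *
o=wshot("w1");print(o["position"],o["ee_rot"],o["joint_pos"],o["clock"])
E
```

```text
[ 0.46879898 -0.25822867  0.27105846] [ 6.83055296e-01  7.30366613e-01 -2.00521205e-04 -1.84624668e-04] [ 0.85218251  0.14775403 -0.47984716  1.61664284  0.06932728  1.39458656
  0.43152301] 1.4
```

View pics/w1.png

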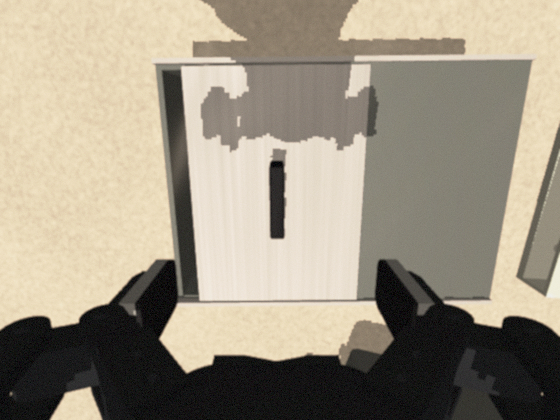

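The wrist view shows the tab top spanning about (277,163) to (277,238). The casing corners are near (156,63), (531,60), (490,299) and (181,302).

```bash
python3 - <<'E'
from h import *
np.set_printoptions(precision=4,suppress=True)
for p in[(277,163),(277,238)]:print("tab",wz("w1",p,.163))
for p in[(156,63),(531,60),(490,299),(181,302)]:print("bin",wz("w1",p,.12))
for p in[(181,66),(199,300),(370,66),(358,300)]:print("cov",wz("w1",p,.124))
og,d=wz("w1",(277,200));b,e=ray("top",(416,255))
s=np.linalg.lstsq(np.c_[d,-e],b-og,rcond=None)[0];print("tri",og+d*s[0],b+e*s[1])
E
```

```text
tab [ 0.4666 -0.2252  0.163 ]
tab [ 0.4706 -0.2854  0.163 ]
bin [ 0.3626 -0.1557  0.12  ]
bin [ 0.6691 -0.1331  0.12  ]
bin [ 0.6874 -0.3519  0.12  ]
bin [ 0.381  -0.3754  0.12  ]
cov [ 0.3842 -0.1571  0.124 ]
cov [ 0.3997 -0.3695  0.124 ]
cov [ 0.5371 -0.147   0.124 ]
cov [ 0.5553 -0.3593  0.124 ]
tri [ 0.469  -0.2597  0.1402] [ 0.4696 -0.2606  0.1404]
```

step_arm:
  moves:
    - [0,0,3,-50,0,0,0]
    - [0,0,3,-100,0,0,0]
    - [0,0,3,-138,0,0,0]
    - [0,0,3,-138,0,0,0]
    - [1,0,3,-138,0,0,0]
    - [1,0,3,-138,0,0,0]
    - [1,0,3,-138,0,0,0]
    - [1,0,3,-138,0,0,0]
    - [1,0,3,-138,0,0,0]
    - [1,0,3,-138,0,0,0]
  grip_force: 40

```text
clock: 2.45
position: [0.4701, -0.2542, 0.1343]
ee_rot: [0.682, 0.731, 0.0, 0.001]
ft_force: [-1.8, -0.5, 6.6]
grip_width: 0.134
grasp_force: 39.9
```

step_arm:
  moves:
    - [1,20,1.5,0,0,0,0]
    - [1,45,3.2,0,0,0,0]
    - [1,70,5,0,0,0,0]
    - [1,95,6.8,0,0,0,0]
    - [1,115,8.3,0,0,0,0]
    - [1,125,9,0,0,0,0]
    - [1,129,9.3,0,0,0,0]
    - [1,129,9.3,0,0,0,0]
    - [1,129,9.3,0,0,0,0]

```text
clock: 3.35
position: [0.5963, -0.2445, 0.1343]
ee_rot: [0.682, 0.731, -0.002, -0.002]
ft_force: [-18.9, 3.8, 16.4]
grip_width: 0.133
grasp_force: 42.4
```

step_arm:
  moves:
    - [0,0,0,0,0,0,0]
    - [0,0,0,0,0,0,0]
    - [0,0,0,0,0,0,0]
    - [0,0,0,50,0,0,0]
    - [0,-20,0,100,0,0,0.15]
    - [0,-50,-5,140,0,0,0.3]
    - [0,-90,-10,170,0,0,0.45]
    - [0,-120,-12,190,0,0,0.6]
    - [0,-146,-15,196,0,0,0.75]
    - [0,-146,-15,196,0,0,0.9]

```text
clock: 4.35
position: [0.4506, -0.2612, 0.3315]
ee_rot: [0.295, 0.956, -0.001, 0.001]
ft_force: [0.2, -0.2, -0.1]
grip_width: 1.001
grasp_force: 0.0
```

step_arm:
  moves:
    - [0,0,0,0,0.13,-0.075,0]
    - [0,0,0,0,0.26,-0.15,0]
    - [0,0,0,0,0.39,-0.225,0]
    - [0,0,0,0,0.52,-0.3,0]
    - [0,0,0,0,0.65,-0.375,0]
    - [0,0,0,0,0.78,-0.45,0]
    - [0,0,0,0,0.91,-0.525,0]
    - [0,0,0,0,1.04,-0.6,0]
    - [0,0,0,0,1.17,-0.675,0]
    - [0,0,0,0,1.21,-0.7,0]

```text
clock: 5.35
position: [0.4517, -0.2607, 0.3269]
ee_rot: [0.228, 0.728, 0.63, 0.143]
ft_force: [-1.3, 0.9, -0.3]
grip_width: 1.006
grasp_force: 0.0
```

```bash
python3 - <<'E'
from h import *
from workcell import manip
np.set_printoptions(precision=3,suppress=True)
o=manip.get_obs();print(o["position"],o["joint_pos"],R.from_quat(o["ee_rot"]).as_matrix())
c=manip.camera("scene");cv2.imwrite("pics/s2.png",c["image"])
E
```

```text
[ 0.452 -0.261  0.327] [ 1.411  0.543 -0.496  1.643 -0.981  1.734  2.08 ] [[-0.855  0.153  0.495]
 [ 0.512  0.102  0.853]
 [ 0.08   0.983 -0.166]]
```

View pics/s2.png

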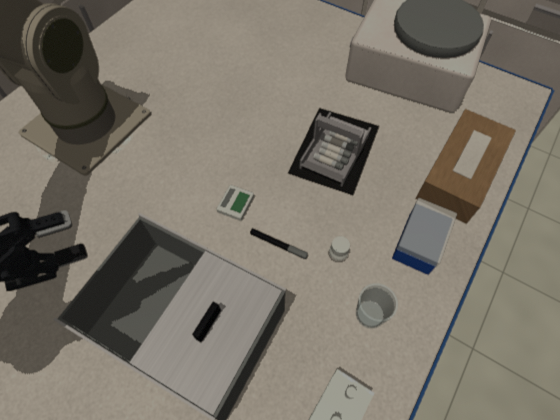

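The scene view shows the cover fully open, flush with the deck's end, and the mouth clear. The 80° tilt to the right is reachable. Next I'll untilt and move above the tray.

step_arm:
  moves:
    - [0,0,0,10,-0.13,0.075,0]
    - [0,0,20,10,-0.26,0.15,0]
    - [0,10,60,10,-0.39,0.225,0]
    - [0,20,100,10,-0.52,0.3,0]
    - [0,30,140,10,-0.65,0.375,0]
    - [0,40,180,10,-0.78,0.45,0]
    - [0,50,220,10,-0.91,0.525,0]
    - [0,60,260,10,-1.04,0.6,0]
    - [0,70,300,10,-1.17,0.675,0]
    - [0,80,340,10,-1.21,0.7,0]

```text
clock: 6.4
position: [0.5334, 0.0796, 0.3429]
ee_rot: [0.297, 0.955, -0.001, 0.005]
ft_force: [0.9, -0.2, 0.7]
grip_width: 0.996
grasp_force: 0.0
```

step_arm:
  moves:
    - [0,5,40,0,0,0,0.14]
    - [0,10,80,0,0,0,0.28]
    - [0,15,120,0,0,0,0.42]
    - [0,20,150,-10,0,0,0.56]
    - [0,20,160,-20,0,0,0.65]
    - [0,20,160,-20,0,0,0.65]
    - [0,20,160,-20,0,0,0.65]
    - [0,20,160,-20,0,0,0.65]

```text
clock: 7.2
position: [0.5526, 0.237, 0.3207]
ee_rot: [-0.023, 1.0, 0.002, 0.001]
ft_force: [0.8, -0.6, 0.2]
grip_width: 1.001
grasp_force: 0.0
```

```bash
python3 - <<'E'
from h import *
o=wshot("w2");print(o["position"],R.from_quat(o["ee_rot"]).as_matrix().round(3),o["joint_pos"],o["clock"])
E
```

```text
[0.55260203 0.23702835 0.32074059] [[-0.999 -0.046  0.001]
 [-0.046  0.999  0.003]
 [-0.001  0.003 -1.   ]] [ 0.30981404  0.4423445  -1.10227171  1.33975133  0.39035509  1.58643204
  0.87393454] 7.2
```

View pics/w2.png

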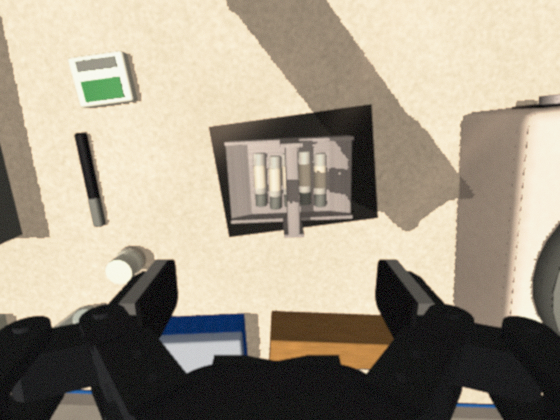

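The wrist view shows the mat corners at (210,127), (371,105), (378,217) and (230,236). The handle bar runs from about (292,143) to (293,237). I'll refine these edges by thresholding and with a crop.

```bash
python3 - <<'E'
from h import *
im=cv2.imread("pics/w2.png");c=crop(im,200,95,190,150,4);cv2.imwrite("pics/m2.png",c)
np.set_printoptions(precision=4,suppress=True)
for z in(.1,):
    a,b=wz("w2",(292.5,143),z),wz("w2",(293,237),z);print(a,b,np.linalg.norm(a-b))
for p in[(210,127),(371,105),(378,217),(230,236)]:print("mat",wz("w2",p,.003))
E
```

```text
[0.512  0.2533 0.1   ] [0.6196 0.2602 0.1   ] 0.10785684102080846
mat [0.503  0.1464 0.003 ]
mat [0.465  0.3599 0.003 ]
mat [0.6193 0.389  0.003 ]
mat [0.6581 0.1745 0.003 ]
```

View pics/m2.png

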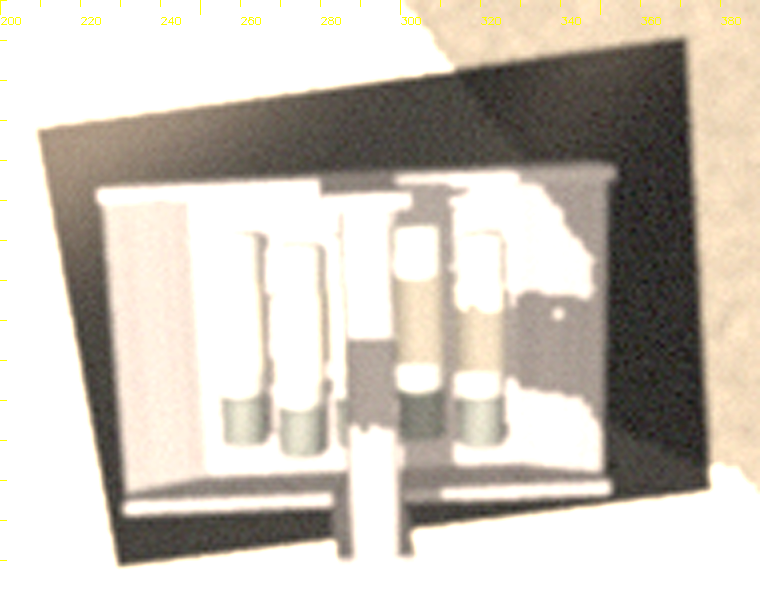

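```bash
python3 - <<'E'
from h import *
np.set_printoptions(precision=4,suppress=True)
def ang(a,b):d=b-a;return np.arctan2(d[1],d[0])
a,b=wz("w2",(292,143.7),.1),wz("w2",(293.75,234.5),.1);print(a,b,(a+b)/2,ang(a,b))
c=[wz("w2",p,.035) for p in[(224.3,143),(353.3,137.5),(353.3,216.5),(230.5,222)]]
print(np.array(c),np.mean(c,0),ang(c[0],c[1])-np.pi/2,ang(c[3],c[2])-np.pi/2)
m=np.array([wz("w2",p,.003) for p in[(210,127),(371.3,104.7),(377.5,217),(229.8,236)]])
print(m.mean(0),ang(m[0],m[1])-np.pi/2,ang(m[3],m[2])-np.pi/2,ang(m[0],m[3]),ang(m[1],m[2]))
og,d=wz("w2",(293,189));
for s,t in[((333,143),(159.2,213.5))]:pass
o,e=ray("top",(159.5,213.8));s=np.linalg.lstsq(np.c_[d,-e],o-og,rcond=None)[0];print(og+d*s[0],o+e*s[1])
E
```

```text
[0.5127 0.2528 0.1   ] [0.6165 0.2609 0.1   ] [0.5646 0.2569 0.1   ] 0.07737520675731764
[[0.5207 0.1704 0.035 ]
 [0.5066 0.3335 0.035 ]
 [0.6107 0.3447 0.035 ]
 [0.6258 0.1791 0.035 ]] [0.566  0.2569 0.035 ] 0.0866174570541125 0.09083949611634257
[0.5613 0.2673 0.003 ] 0.17760872086556678 0.1790102521035526 0.17774760054760985 0.17882917891313163
[0.5647 0.2575 0.09  ] [0.5659 0.2589 0.0904]
```

Tray centre is (0.5655,0.257) at yaw 0.087, and mat centre is (0.561,0.267) at yaw 0.178. The bar height triangulates to 0.090, which agrees with the given size. I'll descend and grip.

step_arm:
  moves:
    - [0,10,10,-50,0,0,0.04]
    - [0,13,20,-100,0,0,0.04]
    - [0,13,20,-150,0,0,0.04]
    - [0,13,20,-190,0,0,0.04]
    - [0,13,20,-220,0,0,0.04]
    - [0,13,20,-240,0,0,0.04]
    - [0,13,20,-251,0,0,0.04]
    - [0,13,20,-251,0,0,0.04]
    - [0,13,20,-251,0,0,0.04]

```text
clock: 8.15
position: [0.5658, 0.2579, 0.0696]
ee_rot: [-0.044, 0.999, 0.002, -0.0]
ft_force: [-0.1, 0.6, 1.0]
grip_width: 0.998
grasp_force: 0.0
```

step_arm:
  moves:
    - [1,0,0,0,0,0,0]
    - [1,0,0,0,0,0,0]
    - [1,0,0,0,0,0,0]
    - [1,0,0,0,0,0,0]
    - [1,0,0,0,0,0,0]
    - [1,0,0,0,0,0,0]
  grip_force: 90

```text
clock: 8.75
position: [0.5652, 0.2579, 0.0686]
ee_rot: [-0.045, 0.999, 0.002, -0.001]
ft_force: [-0.4, -0.7, 3.3]
grip_width: 0.143
grasp_force: 88.3
```

```bash
python3 - <<'E'
from workcell import manip
from h import *
o=manip.get_obs();print(o["position"],R.from_quat(o["ee_rot"]).as_matrix().round(3),o["joint_pos"].round(3))
E
```

```text
[0.56515296 0.25788814 0.06862885] [[-0.996 -0.09  -0.001]
 [-0.09   0.996  0.004]
 [ 0.001  0.004 -1.   ]] [ 0.214  0.674 -0.977  1.607  0.589  1.182  0.769]
```

Gripped. Lifting, then carrying smoothly.

step_arm:
  moves:
    - [1,0,0,5,0,0,0]
    - [1,0,0,18,0,0,0]
    - [1,0,0,38,0,0,0]
    - [1,0,0,65,0,0,0]
    - [1,0,0,95,0,0,0]
    - [1,0,0,130,0,0,-0.03]
    - [1,0,-4,165,0,0,-0.06]
    - [1,0,-12,195,0,0,-0.1]
    - [1,-2,-25,218,0,0,-0.14]
    - [1,-4,-43,231,0,0,-0.18]

```text
clock: 9.75
position: [0.5605, 0.216, 0.3022]
ee_rot: [0.045, 0.999, 0.003, 0.0]
ft_force: [0.3, 0.4, -3.6]
grip_width: 0.15
grasp_force: 87.8
```

step_arm:
  moves:
    - [1,-3,-24,0,0,0,-0.04]
    - [1,-6,-53,0,0,0,-0.09]
    - [1,-10,-86,0,0,0,-0.14]
    - [1,-15,-122,0,0,0,-0.19]
    - [1,-20,-160,0,0,0,-0.24]
    - [1,-25,-198,0,0,0,-0.3]
    - [1,-30,-236,0,0,0,-0.36]
    - [1,-34,-270,0,0,0,-0.42]
    - [1,-38,-300,0,0,0,-0.47]
    - [1,-41,-326,0,0,0,-0.5]

```text
clock: 10.75
position: [0.5193, -0.1125, 0.2999]
ee_rot: [0.292, 0.956, 0.002, -0.0]
ft_force: [1.0, 0.8, -3.3]
grip_width: 0.148
grasp_force: 87.9
```

step_arm:
  moves:
    - [1,-3,-21,-5,0,0,-0.01]
    - [1,-5,-37,-15,0,0,-0.01]
    - [1,-6,-47,-28,0,0,-0.01]
    - [1,-6,-53,-40,0,0,-0.01]
    - [1,-6,-54,-45,0,0,-0.01]
    - [1,-6,-54,-45,0,0,-0.01]

```text
clock: 11.35
position: [0.5137, -0.1641, 0.2532]
ee_rot: [0.295, 0.956, 0.002, -0.001]
ft_force: [0.2, 1.0, -3.1]
grip_width: 0.149
grasp_force: 87.9
```

```bash
python3 - <<'E'
from workcell import manip
from h import *
np.set_printoptions(precision=3,suppress=True)
o=manip.get_obs();print(o["position"],R.from_quat(o["ee_rot"]).as_matrix(),o["joint_pos"])
c=manip.camera("scene");cv2.imwrite("pics/s3.png",c["image"])
P=o["position"];psi=-0.6
L=np.array([.468,-.233,.175]);p=np.array([np.sin(psi),-np.cos(psi)])
print("axis",np.cos(psi),np.sin(psi))
for th in[0,.2,.4,.5,.6,.7,.8,.9,1,1.1,1.2,1.3,1.4]:
    h=-82*np.cos(th)+47.6*np.sin(th);z=82*np.sin(th)+47.6*np.cos(th)
    T=np.r_[L[:2]*1e3+h*p,L[2]*1e3+z];print(th,T-P*1e3)
E
```

```text
[ 0.514 -0.164  0.253] [[-0.826  0.564 -0.001]
 [ 0.564  0.826  0.005]
 [ 0.003  0.004 -1.   ]] [ 1.005  0.236 -0.894  1.618  0.181  1.379  1.062]
axis 0.8253356149096783 -0.5646424733950354
0 [  0.567  -1.209 -30.559]
0.2 [ -5.695 -10.362 -15.217]
0.4 [-13.554 -21.85   -2.384]
0.5 [-17.986 -28.328   2.927]
0.6 [-22.696 -35.212   7.428]
0.7 [-27.635 -42.432  11.073]
0.8 [-32.756 -49.917  13.828]
0.9 [-38.006 -57.591  15.663]
1 [-43.333 -65.378  16.56 ]
1.1 [-48.685 -73.2    16.511]
1.2 [-54.007 -80.979  15.517]
1.3 [-59.246 -88.637  13.586]
1.4 [-64.35  -96.097  10.738]
```

View pics/s3.png

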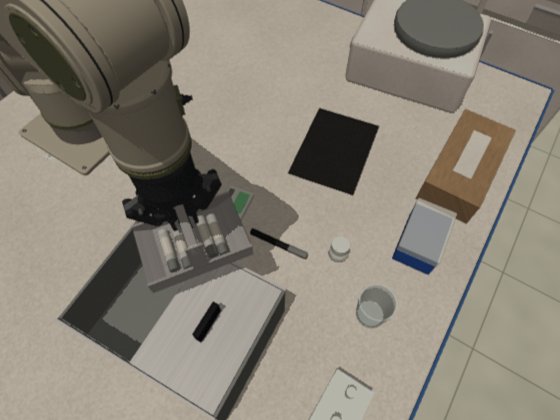

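The scene view shows the tray level over the mouth at (195,245) with the tubes inside and the mat empty. Now I'll pour, pivoting about the lip.

step_arm:
  moves:
    - [1,-2,-5,-22,0.083,-0.056,0]
    - [1,-6,-10,-15,0.165,-0.113,0]
    - [1,-10,-16,-8,0.248,-0.169,0]
    - [1,-14,-22,-2,0.33,-0.226,0]
    - [1,-18,-28,3,0.413,-0.282,0]
    - [1,-20,-31,5,0.446,-0.305,0]
    - [1,-22,-34,7,0.478,-0.327,0]
    - [1,-24,-37,8,0.512,-0.35,0]
    - [1,-26,-40,10,0.545,-0.373,0]
    - [1,-28,-42,11,0.578,-0.395,0]

```text
clock: 12.4
position: [0.4864, -0.207, 0.2661]
ee_rot: [0.276, 0.897, 0.33, 0.102]
ft_force: [-0.9, -0.0, -2.9]
grip_width: 0.151
grasp_force: 88.5
```

step_arm:
  moves:
    - [1,-2,-4,1,0.033,-0.023,0]
    - [1,-5,-7,3,0.083,-0.056,0]
    - [1,-8,-11,4,0.124,-0.085,0]
    - [1,-10,-15,5,0.165,-0.113,0]
    - [1,-13,-19,5,0.206,-0.141,0]
    - [1,-16,-23,5,0.248,-0.169,0]
    - [1,-18,-27,5,0.289,-0.198,0]
    - [1,-21,-31,5,0.33,-0.226,0]
    - [1,-26,-39,4,0.413,-0.282,0]
    - [1,-32,-47,2,0.495,-0.339,0]

```text
clock: 13.4
position: [0.4541, -0.255, 0.2677]
ee_rot: [0.234, 0.759, 0.581, 0.18]
ft_force: [-0.3, 0.0, -2.5]
grip_width: 0.148
grasp_force: 88.7
```

step_arm:
  moves:
    - [1,-5,-7,-2,0.083,-0.056,0]
    - [1,-5,-7,-2,0.083,-0.056,0]
    - [1,-5,-7,4,0.083,-0.056,0]
    - [1,-5,-7,-4,0.083,-0.056,0]
    - [1,-5,-7,4,0.083,-0.056,0]
    - [1,-5,-7,-2,0.083,-0.056,0]
    - [1,-5,-7,-2,0.083,-0.056,0]

```text
clock: 14.1
position: [0.449, -0.2608, 0.265]
ee_rot: [0.225, 0.73, 0.617, 0.19]
ft_force: [-0.5, -0.2, -2.8]
grip_width: 0.15
grasp_force: 88.8
```

```bash
python3 - <<'E'
from workcell import manip
from h import *
np.set_printoptions(precision=3,suppress=True)
o=manip.get_obs();print(o["position"],R.from_quat(o["ee_rot"]).as_matrix(),o["joint_pos"])
m=np.hstack([cv2.resize(manip.camera(n)["image"][:,a:a+300],(400,560)) for n,a in(("scene",30),("top",260))])
cv2.imwrite("pics/s4.png",m)
E
```

```text
[ 0.449 -0.261  0.265] [[-0.827  0.095  0.555]
 [ 0.563  0.138  0.815]
 [ 0.001  0.986 -0.168]] [ 1.714  0.722 -0.868  1.716 -0.782  1.495  2.125]
```

View pics/s4.png

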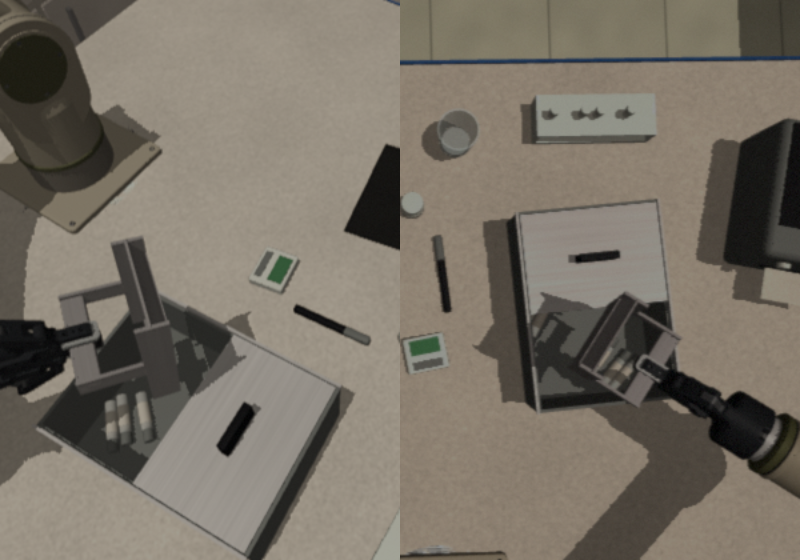

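Tubes are visible in the bin (scene crop about (105–195,345–445)) and the tilted tray floor is bare. The tray is at 80°, past anything that could hold a tube. I'll untilt and carry it back.

step_arm:
  moves:
    - [1,3,5,10,-0.1,0.068,0]
    - [1,8,13,18,-0.215,0.147,0]
    - [1,15,23,24,-0.33,0.226,0]
    - [1,22,34,28,-0.445,0.305,0]
    - [1,30,45,30,-0.56,0.384,0]
    - [1,38,57,32,-0.675,0.463,0]
    - [1,46,69,34,-0.79,0.542,0]
    - [1,54,80,35,-0.905,0.62,0]
    - [1,60,89,35,-1.02,0.7,0]
    - [1,64,96,35,-1.156,0.791,0]

```text
clock: 15.2
position: [0.5133, -0.1645, 0.3015]
ee_rot: [0.296, 0.955, 0.005, 0.002]
ft_force: [-1.3, -0.1, -4.3]
grip_width: 0.149
grasp_force: 88.4
```

step_arm:
  moves:
    - [1,2,15,0,0,0,0.03]
    - [1,6,45,0,0,0,0.09]
    - [1,11,85,0,0,0,0.17]
    - [1,17,133,0,0,0,0.26]
    - [1,23,181,0,0,0,0.35]
    - [1,29,229,0,0,0,0.44]
    - [1,35,277,0,0,0,0.53]
    - [1,41,325,0,0,0,0.62]
    - [1,45,370,0,0,0,0.7]
    - [1,47,405,0,0,0,0.75]

```text
clock: 16.2
position: [0.5586, 0.2421, 0.2997]
ee_rot: [-0.077, 0.997, 0.01, -0.003]
ft_force: [-0.9, -0.0, -2.3]
grip_width: 0.146
grasp_force: 88.6
```

step_arm:
  moves:
    - [1,1,20,0,0,0,0.03]
    - [1,1,26,0,0,0,0.03]
    - [1,1,26,0,0,0,0.03]
    - [1,1,26,0,0,0,0.03]

```text
clock: 16.6
position: [0.5613, 0.2641, 0.3001]
ee_rot: [-0.088, 0.996, 0.008, -0.002]
ft_force: [-0.5, 0.0, -3.3]
grip_width: 0.146
grasp_force: 88.6
```

```bash
python3 - <<'E'
from workcell import manip
from h import *
np.set_printoptions(precision=4,suppress=True)
o=manip.get_obs();M=R.from_quat(o["ee_rot"]).as_matrix();print(o["position"],M,o["joint_pos"],o["ft_force"])
print("shift mm",(np.array([.5613,.2673,.0696])-o["position"])*1e3)
tgt=R.from_euler("z",.178-.087)*R.from_quat([-0.045,.999,0,0])
print("turn",(tgt*R.from_quat(o["ee_rot"]).inv()).as_rotvec())
E
```

```text
[0.5613 0.2641 0.3001] [[-0.9844 -0.176  -0.0057]
 [-0.1761  0.9842  0.0165]
 [ 0.0028  0.0172 -0.9998]] [ 0.2652  0.5136 -1.1274  1.3226  0.4443  1.5725  0.9461] [-0.4556  0.0147 -3.2736]
shift mm [   0.0009    3.2373 -230.5092]
turn [-0.0165 -0.0058  0.004 ]
```

step_arm:
  moves:
    - [1,0,3,-30,-0.016,-0.006,0.004]
    - [1,0,3,-75,-0.016,-0.006,0.004]
    - [1,0,3,-120,-0.016,-0.006,0.004]
    - [1,0,3,-160,-0.016,-0.006,0.004]
    - [1,0,3,-190,-0.016,-0.006,0.004]
    - [1,0,3,-210,-0.016,-0.006,0.004]
    - [1,0,3,-220,-0.016,-0.006,0.004]
    - [1,0,3,-225,-0.016,-0.006,0.004]
    - [1,0,3,-228,-0.016,-0.006,0.004]
    - [1,0,3,-228,-0.016,-0.006,0.004]

```text
clock: 17.6
position: [0.5614, 0.2688, 0.073]
ee_rot: [-0.091, 0.996, 0.0, 0.001]
ft_force: [-0.6, 0.9, -3.7]
grip_width: 0.153
grasp_force: 88.5
```

step_arm:
  moves:
    - [1,0,0,-1,0,0,0]
    - [1,0,0,-2,0,0,0]
    - [1,0,0,-3,0,0,0]
    - [1,0,0,-3,0,0,0]
    - [1,0,0,-3,0,0,0]

```text
clock: 18.1
position: [0.561, 0.2689, 0.0693]
ee_rot: [-0.091, 0.996, 0.0, 0.001]
ft_force: [-0.9, -0.4, -3.4]
grip_width: 0.151
grasp_force: 88.5
```

```bash
python3 - <<'E'
from workcell import manip
from h import *
np.set_printoptions(precision=4,suppress=True)
o=manip.get_obs();M=R.from_quat(o["ee_rot"]).as_matrix();print(o["position"],M,o["ft_force"])
print("shift mm",(np.array([.5613,.2673,.0686])-o["position"])*1e3)
tgt=R.from_euler("z",.178-.087)*R.from_quat([-0.045,.999,0,0])
print("turn",(tgt*R.from_quat(o["ee_rot"]).inv()).as_rotvec())
E
```

```text
[0.561  0.2689 0.0693] [[-0.9833 -0.1822  0.001 ]
 [-0.1822  0.9833  0.0004]
 [-0.0011  0.0002 -1.    ]] [-0.8746 -0.3936 -3.4369]
shift mm [ 0.2952 -1.6065 -0.7106]
turn [-0.0004  0.001  -0.0022]
```

step_arm:
  moves:
    - [1,0,0,-1,0,0,0]
    - [1,0,0,-1.5,0,0,0]
    - [1,0,0,-1.5,0,0,0]
    - [0.7,0,0,-1.5,0,0,0]
    - [0,0,0,-1.5,0,0,0]
    - [0,0,0,-1.5,0,0,0]
    - [0,0,0,-1.5,0,0,0]
    - [0,0,0,-1.5,0,0,0]
    - [0,0,0,25,0,0,0]
    - [0,0,0,60,0,0,0]

```text
clock: 19.1
position: [0.5601, 0.2682, 0.1284]
ee_rot: [-0.092, 0.996, -0.0, -0.001]
ft_force: [0.5, 0.4, 0.4]
grip_width: 0.999
grasp_force: 0.0
```

step_arm:
  moves:
    - [0,0,0,45,0,0,-0.14]
    - [0,0,0,90,0,0,-0.28]
    - [0,0,-30,135,0,0,-0.42]
    - [0,0,-70,170,0,0,-0.56]
    - [0,0,-110,170,0,0,-0.7]
    - [0,0,-150,170,0,0,-0.84]
    - [0,0,-190,170,0,0,-0.98]
    - [0,0,-230,170,0,0,-1.12]
    - [0,0,-260,170,0,0,-1.26]
    - [0,0,-260,170,0,0,-1.4]

```text
clock: 20.1
position: [0.5612, 0.0031, 0.299]
ee_rot: [0.577, 0.817, -0.001, 0.001]
ft_force: [-0.1, -0.9, -0.1]
grip_width: 1.0
grasp_force: 0.0
```

```bash
python3 - <<'E'
from workcell import manip
from h import *
np.set_printoptions(precision=4,suppress=True)
o=manip.get_obs();print(o["position"],o["ee_rot"],o["joint_pos"],o["ft_force"])
N={n:manip.camera(n) for n in("scene","top")};pickle.dump(N,open("cams2.pkl","wb"))
t,s=N["top"]["image"],N["scene"]["image"]
m=np.zeros((600,800,3),np.uint8)
def put(c,x,y):
    h,w=min(c.shape[0],600-y),min(c.shape[1],800-x);m[y:y+h,x:x+w]=c[:h,:w]
put(crop(t,100,170,130,98,3),0,0)
put(crop(s,280,100,110,98,3),400,0)
put(crop(t,350,200,130,100,3),0,296)
put(crop(s,60,210,130,100,3),400,296)
cv2.imwrite("pics/m3.png",m)
E
```

```text
[0.5612 0.0031 0.299 ] [ 0.577   0.8167 -0.0011  0.0009] [ 0.625   0.2616 -0.8565  1.4906  0.2003  1.4796  0.1078] [-0.0909 -0.8772 -0.0928]
```

View pics/m3.png

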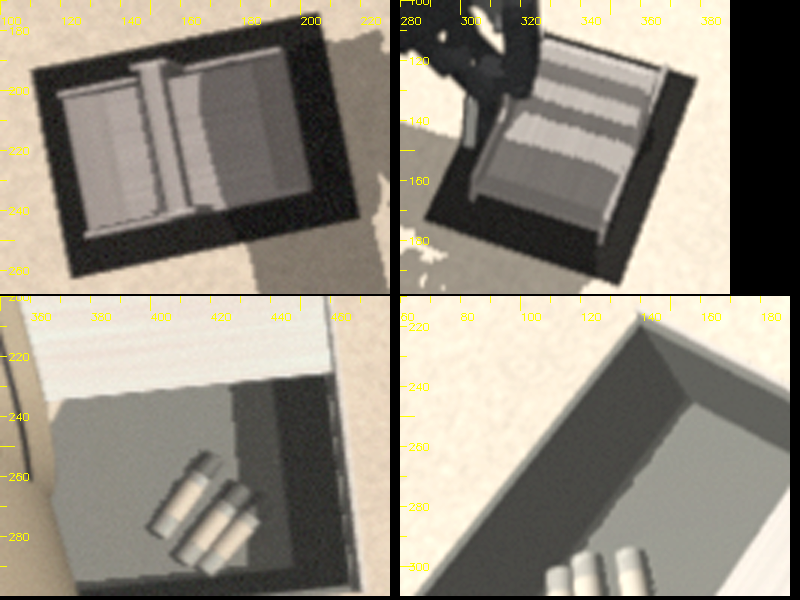

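The tray is empty and aligned on the mat. Three tubes are clearly visible in the bin, at top-view pixels (410,266), (422,272) and (427,275). The arm hides the left part of the mouth, so I'll move the wrist camera over the mouth and check the rest numerically.

step_arm:
  moves:
    - [0,-15,-45,10,0,0,-0.05]
    - [0,-30,-90,20,0,0,-0.1]
    - [0,-45,-135,30,0,0,-0.15]
    - [0,-60,-180,40,0,0,-0.2]
    - [0,-75,-220,50,0,0,-0.25]
    - [0,-85,-250,50,0,0,-0.27]
    - [0,-91,-261,50,0,0,-0.27]
    - [0,-91,-261,50,0,0,-0.27]
    - [0,-91,-261,50,0,0,-0.27]

```text
clock: 21.1
position: [0.4708, -0.25, 0.3491]
ee_rot: [0.675, 0.738, 0.0, 0.0]
ft_force: [0.9, -0.2, 0.3]
grip_width: 1.003
grasp_force: 0.0
```

```bash
python3 - <<'E'
from h import *
np.set_printoptions(precision=4,suppress=True)
o=wshot("w3");print(o["position"],o["ee_rot"])
D2=pickle.load(open("cams2.pkl","rb"))
c=[atz("top",(100+x/3,170+y/3),.035) for x,y in[(57,94),(283,50),(312,191),(85,236)]]
print("tray",np.array(c),np.mean(c,0),[np.arctan2(*(c[0]-c[1])[1::-1])-np.pi/2,np.arctan2(*(c[3]-c[2])[1::-1])-np.pi/2])
# rectify bin interior at tube height z=.013 into 5mm cells, bin frame
ob,cc=pickle.load(open("w3.pkl","rb"));Rt=R.from_quat(ob["ee_rot"]).as_matrix();M=np.array(cc["mount"])
Rcw=(Rt@M[:3,:3]).T;og=Rt@M[:3,3]+ob["position"]
g=cv2.cvtColor(cc["image"],cv2.COLOR_BGR2GRAY)
ca,sa=np.cos(.0725),np.sin(.0725)
def prj(b,z):
    w=np.array([.525+ca*b[0]-sa*b[1],-.254+sa*b[0]+ca*b[1],z]);q=cc["K"]@(Rcw@(w-og));return q[:2]/q[2]
for bx in np.arange(.005,-.156,-.005):
    r=""
    for by in np.arange(.105,-.106,-.005):
        u,v=np.round(prj((bx,by),.012)).astype(int)
        r+="%4d"%g[v,u] if 0<=v<420 and 0<=u<560 else "   ."
    print("%4d"%round(bx*1e3),r)
E
```

```text
[ 0.4708 -0.25    0.3491] [0.6751 0.7378 0.     0.0002]
tray [[0.5976 0.358  0.035 ]
 [0.6264 0.1941 0.035 ]
 [0.5228 0.1746 0.035 ]
 [0.4941 0.3387 0.035 ]] [0.5602 0.2663 0.035 ] [np.float64(0.17361806354537546), np.float64(0.17300756086472457)]
   5   74  81  89 134 134 118  79  86 148  97  64  69  81  79  77  77  79  76  80  76  75  76  75  76  76  74  76  74  71  77  73  75  75  73  76  71  78  75  68  76  74  75  50
   0   71 103 155 222 202 158  78 161 193 202 120 104 117 117 117  86 121 118  84 120 140 118 120  95 101 140 127 119 104 103 121 105 120 119 136  84  74  76  73  76  77  72  56
  -5  104 115 200 228 212 146 126 213 225 190 140 141 142 139 145 141 141 142 143 141 141 143 146 143 142 140 145 145 144 142 143 144 143 141 146  72  77  73  76  76  75  72  54
 -10  110 114 199 227 188  98 196 226 228 176 140 142 145 140 138 141 140 142 143 141 143 140 142 143 144 146 143 142 143 146 145 140 142 141 145  74  77  69  72  75  73  76  56
 -15  106 164 200 183 113 154 221 227 201 139 140 143 140 143 139 142 140 141 142 142 142 144 144 142 143 141 143 143 147 141 145 142 146 14
[... 4321 characters left out ...]
39 144 141 144 141 144 141 140 145 143 147 144 144 143 143 144 144 144 143 142 146 142 144 142 137 186 115 161 193 208 203 149 144 145  83  75  75  75  72  74  71  56
-145   99 112 113 114 112  95  94 119 119 103  99 117 119 112 116 119 118 113 102  89  85  99 115 103 113 111 112  75 180 198 163 137  80 112 115  79  74  75  75  72  74  73  51
-150   75  79  71  74  86  82  85  82  87  81  84  91  90  86  73  82  77  76  78  74  71  73  69  67  68  66  72  66  84 149  65  61  64  60  68  68  65  64  64  66  57  58  54
-155   72  66  62  65  68  66  69  71  72  71  74  75  74  72  69  71  68  61  63  58  57  52  51  51  49  47  47  48  42  50  43  49  50  54  54  48  50  46  47  44  48  49  44
```

All five tubes are in the bin: three at the right and two at upper left. The tray is within about 1 mm and 0.005 rad of the mat centre and yaw. Now I'll close the cover.

step_arm:
  moves:
    - [0,40,2,0,0,0,-0.02]
    - [0,80,4,-10,0,0,-0.02]
    - [0,110,5,-50,0,0,-0.02]
    - [0,125,5.5,-90,0,0,-0.02]
    - [0,125,5.5,-120,0,0,-0.02]
    - [0,125,5.5,-120,0,0,-0.02]
    - [0,125,5.5,-120,0,0,-0.02]

```text
clock: 21.85
position: [0.5955, -0.2452, 0.2303]
ee_rot: [0.683, 0.73, 0.0, 0.0]
ft_force: [0.1, 0.6, 0.9]
grip_width: 1.002
grasp_force: 0.0
```

step_arm:
  moves:
    - [0,1,0.5,-40,0,0,0]
    - [0,1,0.5,-75,0,0,0]
    - [0,1,0.5,-96,0,0,0]
    - [0,1,0.5,-96,0,0,0]
    - [1,1,0.5,-96,0,0,0]
    - [1,1,0.5,-96,0,0,0]
    - [1,1,0.5,-96,0,0,0]
    - [1,1,0.5,-96,0,0,0]
    - [1,1,0.5,-96,0,0,0]
  grip_force: 40

```text
clock: 22.75
position: [0.5962, -0.2462, 0.1339]
ee_rot: [0.684, 0.729, -0.0, 0.001]
ft_force: [-0.7, 0.9, 0.7]
grip_width: 0.144
grasp_force: 1.7
```

step_arm:
  moves:
    - [1,-20,-1.5,0,0,0,0]
    - [1,-45,-3.2,0,0,0,0]
    - [1,-70,-5,0,0,0,0]
    - [1,-95,-6.8,0,0,0,0]
    - [1,-117,-8.4,0,0,0,0]
    - [1,-132,-9.5,0,0,0,0]
    - [1,-142,-10.2,0,0,0,0]
    - [1,-146,-10.5,0,0,0,0]
    - [1,-146,-10.5,0,0,0,0]
    - [1,-146,-10.5,0,0,0,0]

```text
clock: 23.75
position: [0.4504, -0.2574, 0.1339]
ee_rot: [0.684, 0.729, -0.001, 0.001]
ft_force: [-1.3, -5.4, 6.8]
grip_width: 0.129
grasp_force: 43.2
```

step_arm:
  moves:
    - [1,-2,-0.1,0,0,0,0]
    - [1,-4,-0.3,0,0,0,0]
    - [1,-4,-0.3,0,0,0,0]
    - [1,-4,-0.3,0,0,0,0]

```text
clock: 24.15
position: [0.447, -0.2576, 0.1339]
ee_rot: [0.684, 0.729, -0.0, 0.001]
ft_force: [-0.7, -4.5, 4.8]
grip_width: 0.131
grasp_force: 43.0
```

step_arm:
  moves:
    - [1,-1,-0.1,0,0,0,0]
    - [1,-2,-0.15,0,0,0,0]
    - [1,-3,-0.2,0,0,0,0]
    - [1,-3,-0.2,0,0,0,0]

```text
clock: 24.55
position: [0.4468, -0.2576, 0.1339]
ee_rot: [0.684, 0.73, 0.002, 0.004]
ft_force: [16.9, -7.8, -8.4]
grip_width: 0.134
grasp_force: 41.4
```

The force has risen to 17 N, so the cover is against its stop. I'll release and retreat.

step_arm:
  moves:
    - [0,0,0,0,0,0,0]
    - [0,0,0,0,0,0,0]
    - [0,0,0,0,0,0,0]
    - [0,0,0,0,0,0,0]
    - [0,0,0,40,0,0,0]
    - [0,0,0,85,0,0,0]
    - [0,20,0,130,0,0,0]
    - [0,22,0,138,0,0,0]
    - [0,22,0,138,0,0,0]
    - [0,22,0,138,0,0,0]

```text
clock: 25.55
position: [0.4642, -0.257, 0.2699]
ee_rot: [0.684, 0.729, -0.001, -0.001]
ft_force: [0.0, -0.0, 0.0]
grip_width: 1.0
grasp_force: 0.0
```

```bash
python3 - <<'E'
from h import *
np.set_printoptions(precision=4,suppress=True)
o=wshot("w4");print(o["position"],o["ft_force"],o["clock"])
ob,cc=pickle.load(open("w4.pkl","rb"));g=cv2.cvtColor(cc["image"],cv2.COLOR_BGR2GRAY)
for v in(160,230,280):print(v,g[v,140:400:4])
# dark tab centroid and cover/deck edge
m=((g<60)&(np.indices(g.shape)[0]<250)).astype(np.uint8)
n,l,s,c=cv2.connectedComponentsWithStats(m)
for i in range(1,n):
    if s[i,4]>300: print(s[i],c[i],wz("w4",c[i],.163))
from workcell import manip
t=manip.camera("top")["image"];t0=pickle.load(open("cams2.pkl","rb"))["top"]["image"]
d=cv2.absdiff(t,D["top"]["image"]).max(2)
for n,(x,y) in dict(jar=(269,153),timer=(278,265),marker=(291,205)).items():print(n,np.median(d[y-15:y+15,x-15:x+15]),(d[y-15:y+15,x-15:x+15]>60).sum(),np.median(cv2.absdiff(t,t0)[y-15:y+15,x-15:x+15]))
E
```

```text
[ 0.4642 -0.257   0.2699] [ 0.045  -0.0276  0.0173] 25.55
160 [217 216 212 212 214 215 211 212 221 220 220 219 217 219 220 212 220 220
 217 222 219 218 217 217 218 222 219 220 158 127 127 127 215 219 220 215
 214 217 218 215 217 220 222 217 213 218 215 220 219 221 217 187 132 134
 133 134 129 128 129 130 126 131 129 127 129]
230 [218 217 209 219 218 220 216 217 214 219 224 220 222 220 221 223 217 219
 224 219 222 220 218 219 218 222 224 115  38  33  39 168 216 222 219 220
 218 217 219 214 215 219 220 216 220 222 220 220 217 215 214 132 132 132
 130 125 132 130 131 129 131 131 129 129 130]
280 [ 70  76  69  39  14  12  21   2  10  90 222 221 227 228 224 221 222 222
 224 227 222 223 220 222 221 221 224 221 221 224 226 223 222 220 224 223
 221 224 222 223 221 220 221 220 224 225 222 216 220 221 147 128 132 131
 128 132 127 125 127  57   9  15  14  20   9]
[ 247  163   17   77 1121] [255.2266 200.5486] [ 0.447 -0.254  0.163]
jar 9.0 0 11.5
timer 8.0 0 19.0
marker 9.0 0 29.0
```

```bash
python3 -c "
from workcell import manip
print(manip.hand_in())"
```

```text
the job is handed in; nothing more can be done
None
```

I handed the job in at 25.6 s: all five tubes are in the bin, the empty tray is back on its mat lined up to within about 1 mm and let go, the cover was then slid shut to its stop, and the jar, timer and marker show no change in the camera images.

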